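Click the washed feed roller back onto its spindle

ROBOT

A 6-joint arm with a two-finger parallel gripper is mounted at the origin on the work surface. World frame = base frame: x ahead of the robot, y to its left, z up, the work surface at z = 0. Lengths are in m, angles in rad, forces in N, time in s.
With the tool pointing down it reaches from about 0.275 to 0.775 m from the base axis. Payload 14.6 kg.
Tool frame: the origin (TCP) lies midway between the tips of the shut fingers; the grasp point (between the pads) lies 19 mm behind it; z points along the fingers, x is the direction in which the jaws open and shut, and the axes are right-handed (so a half turn about z gives the same grasp; the last joint's range is limited). The gripper opens to 85 mm and grips with 20 to 120 N. Pads are 22 mm wide; open, the fingers measure 114 mm over their backs; the gripper's body (76 mm by 85 mm) begins 54 mm behind the grasp point. The pads swing forward as they close: fully open they stand 13 mm farther back than shut.
Start: joints at [-1.333, 0.263, -0.048, 1.259, 0, 1.415], TCP at [0.201, -0.485, 0.231] pointing down, gripper open.
Joint ranges: [-2.65, 2.65], [-0.89, 1.7], [-1.18, 1.37], [-2.13, 2.11], [-1.35, 1.29], [-3.14, 3.14]. Speed limits (rad/s): [1.89, 1.89, 2.57, 2.79, 3.14, 3.14].

INTERFACE

Orientations are given as a rotation vector (axis times angle).
In Python, from station import manip gives the robot as it stands. The module is installed in compiled form; this text tells all that it offers.
- The arm moves only by the shell command python3 -m handwheel 'ROWS' [FORCE]. ROWS is JSON, a list that holds one entry, the list of rows, each a list of 5 numbers: the shift along the tool's x, y, z in m, then the turn about the tool's z in rad, then the finger opening in m, from 0 to 0.0854. A call has 1 to 8 rows; each row shifts and turns the commanded pose from where the row before left it, along the tool's axes as they then stand; what a row does not reach is not made up. A row lasts 1/12 s, in which the tool goes at most 41.7 mm and 7.16 degrees, less where a joint would pass 70% of its speed; a pose out of reach is approached as far as the arm can. A call with a gripper value outside its range is refused whole. The fingers move at their own pace and stop on an object; FORCE is the grip in N (left out, the last holds). Time passes only in rows, so rows that do not move let the fingers close. It gives the time, the measured TCP pose, the force and the opening at its end, in the units of the state.
- manip.observe(): the state, without advancing time (a new reading comes with each control period).
- manip.camera(name): name is "side" or "top"; returns a dict with "image" (480x640x3 uint8, red, green, blue), "range_z" (480x640 float32, m along the optical axis (not along the pixel's ray), 0 where there is no reading), "vfov" (degrees; the focal length in pixels is half the picture's height over the tangent of half this angle, whatever the lens; pixels are square), "cx", "cy" (the principal point, pixels), "eye" and "rotation" of the camera in the world. Camera axes: x right, y up, looking along -z (the intrinsics and any distortion apply to the point x, -y, -z); pixel columns grow to the right and rows downward; lengths in m; the calibration is good to about 2 mm. A picture is of the moment at which its call begins.
- manip.finish_job(): hands the job in, once; it reports no verdict.
The state is a dict: "t": time; "joint_positions": joint angles; "dq": joint speeds; "tau": joint torques, N m; "position": TCP position; "orientation": TCP orientation; "ft_force": force on the tool from outside, world axes, zero at the start; "ft_torque": the same for the moment, N m; "gripper_width": finger opening in m.
Only numpy, scipy, OpenCV 4.12 (cv2) and the standard library are available. Lean on these libraries where they do the work, as an engineer would, in place of code of your own. Each camera call takes 0.05 s, during which the arm holds its last target.

TASK

The washed feed roller stands on its draining block. Put it back on the upright spindle of the feed machine, flange down: keep hold of it and press it straight down past the sprung ball until you feel it click and come to rest on its seat, and only then let go. It needs only a light push, so never press it on the machine harder than about 20 N, and leave the scraper, the bowl and the jar where they are.

Things in the scene. Friction and masses are not known exactly. Their poses are not given: they have to be found in the camera images.
- roller: the feed roller: grey plastic sleeve with three thin dark bands, 64 mm tall, 42 mm outer diameter, a flange 60 mm wide and 8 mm thick at its foot; 0.14 to 0.28 kg. Origin: on its axis at the underside; z up along the axis. Starts upright, flange down, on the draining block over a loose pin 14 mm thick ending 25 mm above the block's top: lift it 30 mm or more to clear the pin
- roller_groove (a point): point on the roller's axis 30 mm above its foot, at mid-height of a 13 mm tall groove inside the bore. The bore is 21.5 mm, right through; its mouth at the foot widens as a cone to 30 mm over the lowest 8 mm
- rack: the fixed draining block, a white plastic plate 120 x 120 x 12 mm with an upright steel pin at its centre, on which the roller starts. Origin: centre of its underside, on the table
- machine: the fixed feed machine: steel housing 170 x 170 mm, top 60 mm above the table, with a gearbox cover (top 80 mm above the table) along its own -y side, 84 to 154 mm off the axis. Origin: on the table under the spindle axis; z is the spindle axis. A plain steel spindle 20 mm thick rises from it through a round black seat ring 40 mm wide. The spindle's height is set by a hidden nut
- seat_nominal (a point): point on the spindle axis fixed 90 mm above the table: only the NOMINAL height of the seat ring's top. The true seat top is not measured and lies anywhere from 78 to 102 mm above the table. From the true seat top, the ball's centre is 30 mm up and the spindle's end 55 mm up (last 8 mm tapering to 9 mm wide). The seat ring is sprung: 8 N per mm for 4 mm, then solid
- ball (a joint): sprung 12 mm steel ball, 4 mm out of the spindle's +x side: 0 out, 0.004 m flush, about 0.002 under the bore. On the way down the roller's cone meets it 25 to 29 mm above the seat and needs a 3 to 8 N push, then drag under 2 N; at 7 mm or so the groove comes and the ball draws the roller down with 3 to 7 N (the click), out again 2 mm or less above the seat; then the seat pushes back
- scraper: bystander: a blue hand scraper lying on the table, about 190 x 100 x 22 mm. Origin: under its blade holder
- tub: bystander: an open round steel bowl, 120 mm wide, 75 mm tall. Origin: centre of its underside
- cleaner: bystander: a round pale jar with a steel lid, 70 mm wide, 85 mm tall. Origin: centre of its underside
Mind the look-alikes: they are no part of the job. What is shaped like the roller but orange or yellow is not meant.

How it is judged:
By the outcome, as a careful person would: the job done as asked, in the order asked, and still so for the second after the job is handed in, with the robot touching nothing.
It also fails if it takes over 70 s, if anything falls off the work surface, if the arm or the gripper's body presses on something with over 40 N, if the wrist force passes 120 N, or if a joint passes its speed limit or range.

## Working session

There is one attempt and no reset: what is moved stays moved. The work goes in short steps, Python scripts to look and compute and a shell command to move; the robot and the scene stay as the last step left them, time stands still between calls to the robot, and variables do not carry over. Pictures are saved under pics/ and viewed, and the job is handed in when it is done.

```bash
mkdir -p pics; ls; python3 - <<'E'
from station import manip
import cv2, numpy as np
s=manip.observe()
for k in s: print(k, np.round(s[k],4))
for n in("side","top"):
    c=manip.camera(n)
    cv2.imwrite(f"pics/{n}0.png",c["image"][:,:,::-1])
    print(n,{k:(np.round(v,4).tolist() if not isinstance(v,str) else v) for k,v in c.items() if k not in("image","range_z")})
    np.savez(f"{n}0.npz",**c)
    r=c["range_z"]; print((r>0).mean(), r[r>0].min(), r.max())
E
```

```text
pics
t 0.0
joint_positions [-1.3333  0.2635 -0.0489  1.2594  0.      1.4155]
dq [ 0.0013 -0.0003  0.     -0.0004  0.     -0.0005]
tau [ 7.00000e-04 -6.37611e+01  3.84568e+01  1.36000e-02  0.00000e+00
  0.00000e+00]
position [ 0.2009 -0.4848  0.2308]
orientation [-2.6117e+00  1.7448e+00  1.2000e-03]
ft_force [-0.6603  0.0784  0.2557]
ft_torque [-0.01   -0.0311 -0.0196]
gripper_width 0.0853
side {'vfov': 45.9797, 'cx': 311.8462, 'cy': 228.0589, 'eye': [0.2031, 0.8486, 0.8392], 'rotation': [0.2326, -1.1548, -2.4811]}
0.9959440104166667 0.73644924 3.5151708
top {'vfov': 43.7164, 'cx': 322.9252, 'cy': 241.5654, 'eye': [0.4537, 0.0239, 1.1373], 'rotation': [0.067, -0.0508, -1.5717]}
0.9961100260416667 0.3834628 1.9764643
```

View pics/side0.png

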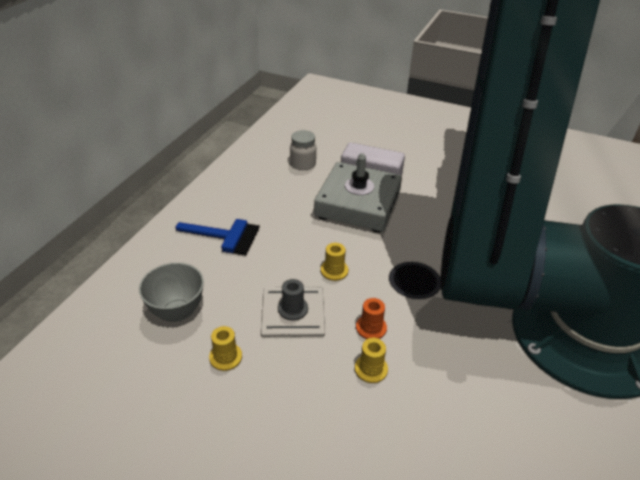

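View pics/top0.png

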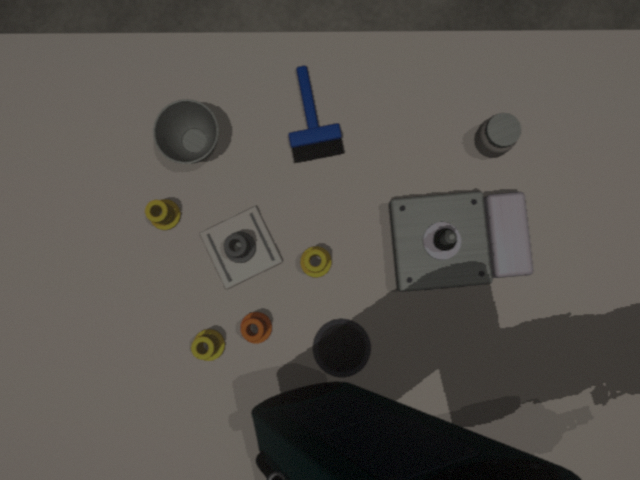

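The side view shows the grey roller on its block at about (292,298), with the machine spindle at (360,180). In the top view the roller is at (238,246) and the spindle at (446,237). The orange and yellow look-alikes stand around them. Next I build points from the range data and check them against the known heights.

```bash
cat > h.py <<'E'
import numpy as np, cv2
from scipy.spatial.transform import Rotation as R
def cloud(c):
    im=c["image"];h,w=im.shape[:2];f=h/2/np.tan(np.radians(float(c["vfov"]))/2)
    u,v=np.meshgrid(np.arange(w),np.arange(h)); z=c["range_z"]
    P=np.stack([(u-c["cx"])/f*z,-(v-c["cy"])/f*z,-z],-1)
    rv=np.array(c["rotation"])
    M=R.from_rotvec(rv).as_matrix() if rv.shape==(3,) else rv
    return P@M.T+np.array(c["eye"])
def ray(c,u,v):
    h=c["image"].shape[0];f=h/2/np.tan(np.radians(float(c["vfov"]))/2)
    M=R.from_rotvec(np.array(c["rotation"])).as_matrix()
    d=M@np.array([(u-c["cx"])/f,-(v-c["cy"])/f,-1]);return np.array(c["eye"]),d
def onplane(c,u,v,z):
    e,d=ray(c,u,v);return e+d*(z-e[2])/d[2]
E
python3 - <<'E'
from h import *
for n in("side","top"):
    c=dict(np.load(n+"0.npz")); print(n,c.keys()); P=cloud(c)
    pts=[(400,60),(100,100),(350,150),(60,420),(240,100),(360,250),(590,300),(342,347),(405,240),(510,235),(460,210),(240,246),(262,225),(215,240)] if n=="top" else [(100,400),(300,400),(300,240),(420,160),(250,170),(415,280),(270,325),(370,160),(340,210),(361,156)]
    for u,v in pts: print(u,v,np.round(P[v,u],4),c["image"][v,u])
E
```

```text
side dict_keys(['image', 'range_z', 'vfov', 'cx', 'cy', 'eye', 'rotation'])
100 400 [ 7.396e-01  5.020e-01 -4.000e-04] [180 171 161]
300 400 [ 4.354e-01  3.594e-01 -3.000e-04] [186 178 166]
300 240 [ 6.112e-01 -9.100e-03 -5.000e-04] [189 180 170]
420 160 [ 0.4606 -0.4452 -0.0028] [187 178 167]
250 170 [ 0.8461 -0.1993  0.0012] [188 180 167]
415 280 [ 0.3414  0.001  -0.0006] [5 7 8]
270 325 [0.5529 0.2444 0.0104] [155 149 138]
370 160 [ 0.5447 -0.2634  0.0808] [176 170 171]
340 210 [ 0.5507 -0.0914  0.0471] [64 66 62]
361 156 [ 0.5392 -0.1746  0.1458] [113 115 107]
top dict_keys(['image', 'range_z', 'vfov', 'cx', 'cy', 'eye', 'rotation'])
400 60 [ 0.8928 -0.1149  0.0021] [107 101  95]
100 100 [8.165e-01 4.693e-01 7.000e-04] [106 101  95]
350 150 [ 0.7157 -0.0169  0.0017] [108 103  97]
60 420 [0.2054 0.5278 0.0014] [108 103  97]
240 100 [0.4537 0.0239 1.1373] [106 101  94]
360 250 [ 5.229e-01 -3.500e-02 -1.000e-04] [108 101  95]
590 300 [ 0.4277 -0.4682 -0.0016] [105  99  93]
342 347 [ 3.405e-01 -1.000e-04  3.000e-03] [18 18 17]
405 240 [ 0.537  -0.1129  0.062 ] [89 89 85]
510 235 [ 0.5443 -0.2967  0.0781] [112 109 112]
460 210 [ 0.5913 -0.2131  0.0604] [88 89 84]
240 246 [0.5283 0.1879 0.0393] [73 72 69]
262 225 [0.5704 0.1511 0.0078] [112 107 101]
215 240 [0.5418 0.2396 0.0107] [113 109 103]
```

```bash
python3 - <<'E'
from h import *
for n,(a,b,d,e) in {"side":(240,130,420,350),"top":(180,180,540,300)}.items():
    c=cv2.imread(f"pics/{n}0.png")[b:e,a:d]; k=800//(d-a) if n=="top" else 3
    k=2 if n=="top" else 2.7
    cv2.imwrite(f"pics/{n}0z.png",cv2.resize(c,None,fx=k,fy=k,interpolation=cv2.INTER_CUBIC))
E
```

```text
(no output)
```

View pics/side0z.png

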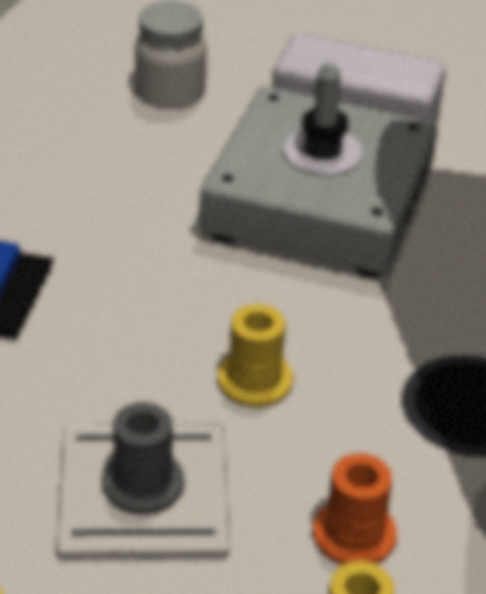

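View pics/top0z.png

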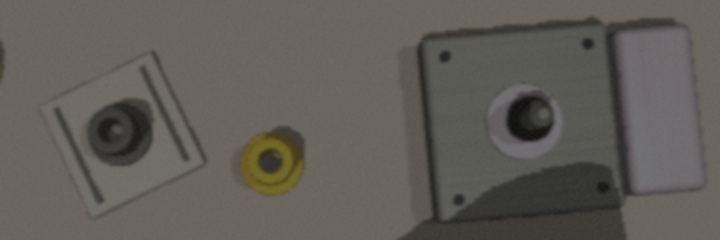

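```bash
python3 - <<'E'
from h import *
C={n:dict(np.load(n+"0.npz")) for n in("side","top")}
for n,c in C.items():
    P=cloud(c); im=c["image"].astype(int)
    near=lambda x,y,r:(np.hypot(P[...,0]-x,P[...,1]-y)<r)
    for lo,hi in((.056,.066),(.066,.075),(.075,.085),(.085,.1),(.1,.11),(.11,.12),(.12,.13),(.13,.14),(.14,.15),(.15,.17)):
        m=near(.54,-.18,.045)&(P[...,2]>lo)&(P[...,2]<hi)
        if m.sum(): print(n,"machine",lo,m.sum(),np.round(np.median(P[m],0),4),np.round(P[m].min(0),4),np.round(P[m].max(0),4))
    print(n,"maxz",P[near(.54,-.18,.05)][:,2].max())
    for lo,hi in((.015,.03),(.03,.05),(.05,.07),(.07,.085)):
        m=near(.53,.19,.05)&(P[...,2]>lo)&(P[...,2]<hi)
        if m.sum(): print(n,"roller",lo,m.sum(),np.round(np.median(P[m],0),4),np.round(P[m].min(0),4),np.round(P[m].max(0),4))
    # edges mid
    def rect(m):
        u=P[m][:,:2].astype(np.float32); return cv2.minAreaRect(u*1000)
    m=(np.abs(P[...,2]-.06)<.004)&near(.54,-.18,.14); k=cv2.morphologyEx(m.astype('u1'),cv2.MORPH_OPEN,np.ones((3,3)))>0
    print(n,"housing",rect(k))
    m=(np.abs(P[...,2]-.012)<.005)&near(.53,.19,.09); k=cv2.morphologyEx(m.astype('u1'),cv2.MORPH_OPEN,np.ones((3,3)))>0
    print(n,"rack",rect(k))
E
```

```text
side machine 0.056 486 [ 0.5311 -0.1675  0.0607] [ 0.4955 -0.2237  0.056 ] [ 0.5839 -0.1359  0.0657]
side machine 0.066 47 [ 0.5345 -0.1659  0.0703] [ 0.523  -0.1842  0.0661] [ 0.5666 -0.1592  0.0745]
side machine 0.075 41 [ 0.5345 -0.1636  0.0791] [ 0.5207 -0.1794  0.0753] [ 0.5502 -0.1587  0.085 ]
side machine 0.085 141 [ 0.5347 -0.1692  0.0931] [ 0.5193 -0.1987  0.0854] [ 0.5595 -0.1573  0.0997]
side machine 0.1 31 [ 0.5376 -0.1704  0.1042] [ 0.5297 -0.1778  0.1002] [ 0.5478 -0.1649  0.1088]
side machine 0.11 39 [ 0.5377 -0.1714  0.115 ] [ 0.5292 -0.1793  0.1102] [ 0.5488 -0.1678  0.1196]
side machine 0.12 36 [ 0.5379 -0.171   0.1258] [ 0.5288 -0.1788  0.1209] [ 0.552  -0.1657  0.1297]
side machine 0.13 35 [ 0.5364 -0.1721  0.1352] [ 0.5292 -0.1789  0.1301] [ 0.5482 -0.1671  0.1397]
side machine 0.14 40 [ 0.5391 -0.1739  0.1436] [ 0.5304 -0.1842  0.1402] [ 0.5476 -0.1655  0.1489]
side maxz 0.14891120811943093
side roller 0.015 325 [0.5214 0.2083 0.0192] [0.4879 0.157  0.015 ] [0.5634 0.2332 0.0298]
side roller 0.03 153 [0.5224 0.2086 0.0396] [0.5102 0.1826 0.0301] [0.552  0.2148 0
[... 1303 characters left out ...]

top machine 0.15 9 [ 0.5381 -0.1774  0.1516] [ 0.5334 -0.181   0.1501] [ 0.5415 -0.1743  0.1528]
top maxz 0.15279087596175045
top roller 0.015 419 [0.5239 0.1801 0.0191] [0.4829 0.1406 0.015 ] [0.579  0.2366 0.03  ]
top roller 0.03 98 [0.5283 0.1919 0.0381] [0.5077 0.1719 0.0303] [0.5464 0.2037 0.0498]
top roller 0.05 62 [0.5269 0.1833 0.0599] [0.5075 0.1717 0.05  ] [0.5461 0.2042 0.0696]
top roller 0.07 318 [0.5278 0.1923 0.076 ] [0.5079 0.1716 0.0703] [0.5494 0.2136 0.0817]
top housing ((536.4182739257812, -178.06350708007812), (168.47689819335938, 169.9256134033203), 4.650611877441406)
top rack ((528.66943359375, 192.22921752929688), (120.30078125, 120.3445053100586), 25.792734146118164)
```

```bash
python3 - <<'E'
from h import *
C={n:dict(np.load(n+"0.npz")) for n in("side","top")}
def fit(p):
    A=np.c_[2*p,np.ones(len(p))];s=np.linalg.lstsq(A,(p**2).sum(1),rcond=None)[0];return s[:2],np.sqrt(s[2]+s[:2]@s[:2])
for n,c in C.items():
    P=cloud(c); im=c["image"]
    g=cv2.cvtColor(im,cv2.COLOR_RGB2GRAY)
    # roller top annulus from depth
    m=(np.hypot(P[...,0]-.53,P[...,1]-.1925)<.035)&(P[...,2]>.068)&(P[...,2]<.084)
    cn=max(cv2.findContours(m.astype('u1'),cv2.RETR_EXTERNAL,cv2.CHAIN_APPROX_NONE)[0],key=cv2.contourArea)
    q=np.array([onplane(c,u,v,.076)[:2] for u,v in cn[:,0]])
    print(n,"roller rim",fit(q),cv2.minEnclosingCircle((q*1000).astype('f4')),cv2.fitEllipse(cn))
    # white disc on housing around seat (z=.06), bright
    px=np.hypot(P[...,0]-.538,P[...,1]+.178)<.06
    d=im.astype(int); bright=(px&(d[...,0]>(95 if n=="top" else 145))&(np.abs(P[...,2]-.061)<.006)).astype('u1')
    cn=max(cv2.findContours(bright,cv2.RETR_EXTERNAL,cv2.CHAIN_APPROX_NONE)[0],key=cv2.contourArea)
    h=cv2.convexHull(cn); q=np.array([onplane(c,u,v,.061)[:2] for u,v in h[:,0]]); print(n,"disc",fit(q),cv2.contourArea(h))
    # seat black ring
    m=px&(P[...,2]>.0865)&(P[...,2]<.1)
    p=P[m]; print(n,"seat z pct",np.percentile(p[:,2],[5,25,50,75,95]).round(4))
    mm=px&(P[...,2]>.085)
    # spindle only side edges z .11-.138
    m=px&(P[...,2]>.108)&(P[...,2]<.138); p=P[m]
    print(n,"spindle x ext",np.percentile(p[:,0],[2,98]).round(4),"y",np.percentile(p[:,1],[2,98]).round(4))
s=[-2.6117,1.7448,.0012];M=R.from_rotvec(s).as_matrix();print(M.round(3))
E
```

```text
side roller rim (array([0.52983937, 0.19601743]), np.float64(0.021393937260525225)) ((529.9971313476562, 196.3816680908203), 23.567659378051758) ((292.0299377441406, 287.858642578125), (17.701337814331055, 21.70808219909668), 90.07891845703125)
side disc (array([ 0.5444926 , -0.18316036]), np.float64(0.038120549781855646)) 385.0
side seat z pct [0.088  0.0912 0.0932 0.0943 0.0981]
side spindle x ext [0.5292 0.5512] y [-0.1788 -0.1671]
top roller rim (array([0.52823729, 0.19217822]), np.float64(0.020159932277642928)) ((528.0910034179688, 192.1266326904297), 21.029211044311523) ((234.5363006591797, 244.69155883789062), (22.390647888183594, 22.855388641357422), 87.64752197265625)
top disc (array([ 0.53639117, -0.17990871]), np.float64(0.03394377385371228)) 1085.5
top seat z pct [0.0909 0.093  0.0942 0.0957 0.0976]
top spindle x ext [0.5266 0.5491] y [-0.1798 -0.1679]
[[ 0.383 -0.924 -0.   ]
 [-0.924 -0.383  0.001]
 [-0.001 -0.    -1.   ]]
```

```bash
python3 -m handwheel '[[[0,0,0,-0.12,0.0854],[0,0,0,-0.12,0.0854],[0,0,0,-0.12,0.0854],[0,0,0,-0.12,0.0854],[0,0,0,-0.12,0.0854],[0,0,0,-0.12,0.0854],[0,0,0,-0.12,0.0854],[0,0,0,-0.12,0.0854]]]'; python3 -m handwheel '[[[0,0,0,-0.12,0.0854],[0,0,0,-0.098,0.0854],[0,0,0,0,0.0854],[0,0,0,0,0.0854]]]'
```

```text
t: 0.77
position: [0.2009, -0.4849, 0.231]
orientation: [-3.123, 0.332, 0.0]
ft_force: [0.4, -0.1, 0.1]
gripper_width: 0.0854
t: 1.1
position: [0.2009, -0.4849, 0.2311]
orientation: [-3.141, 0.005, 0.0]
ft_force: [0.5, -0.2, -0.7]
gripper_width: 0.0855
```

```bash
python3 -m handwheel '[[[0.0137,-0.0282,0,0,0.0854],[0.0137,-0.0282,0,0,0.0854],[0.0137,-0.0282,0,0,0.0854],[0.0137,-0.0282,0,0,0.0854],[0.0137,-0.0282,0,0,0.0854],[0.0137,-0.0282,0,0,0.0854],[0.0137,-0.0282,0,0,0.0854],[0.0137,-0.0282,0,0,0.0854]]]';  python3 -m handwheel '[[[0.0137,-0.0282,0,0,0.0854],[0.0137,-0.0282,0,0,0.0854],[0.0137,-0.0282,0,0,0.0854],[0.0137,-0.0282,0,0,0.0854],[0.0137,-0.0282,0,0,0.0854],[0.0137,-0.0282,0,0,0.0854],[0.0137,-0.0282,0,0,0.0854],[0,0,0,0,0.0854]]]'
```

```text
t: 1.77
position: [0.3108, -0.258, 0.2313]
orientation: [3.141, -0.007, 0.0]
ft_force: [0.6, -0.9, 0.2]
gripper_width: 0.0854
t: 2.43
position: [0.4077, -0.0583, 0.2313]
orientation: [-3.141, -0.0, -0.001]
ft_force: [-0.3, -0.2, -0.3]
gripper_width: 0.0857
```

```bash
python3 -m handwheel '[[[0.0145,-0.03,0,0,0.0854],[0.0145,-0.03,0,0,0.0854],[0.0145,-0.03,0,0,0.0854],[0.0145,-0.03,0,0,0.0854],[0.0145,-0.03,0,0,0.0854],[0.0145,-0.03,0,0,0.0854],[0.0145,-0.03,0,0,0.0854],[0.0145,-0.03,0,0,0.0854]]]';  python3 -m handwheel '[[[0.006,-0.011,0,0,0.0854],[0,0,0.03,0,0.0854],[0,0,0.03,0,0.0854],[0,0,0,0,0.0854],[0,0,0,0,0.0854]]]'; python3 - <<'E'
from station import manip
import cv2,numpy as np
c=manip.camera("side");np.savez("side1.npz",**c);cv2.imwrite("pics/side1.png",cv2.resize(c["image"][180:380,180:480,::-1],None,fx=2.6,fy=2.6))
E
```

```text
t: 3.1
position: [0.5229, 0.1793, 0.2312]
orientation: [3.141, -0.006, -0.0]
ft_force: [1.6, -1.3, -0.2]
gripper_width: 0.0852
t: 3.52
position: [0.5277, 0.1883, 0.1709]
orientation: [3.141, -0.003, -0.004]
ft_force: [-0.4, -0.2, 0.6]
gripper_width: 0.0856
```

View pics/side1.png

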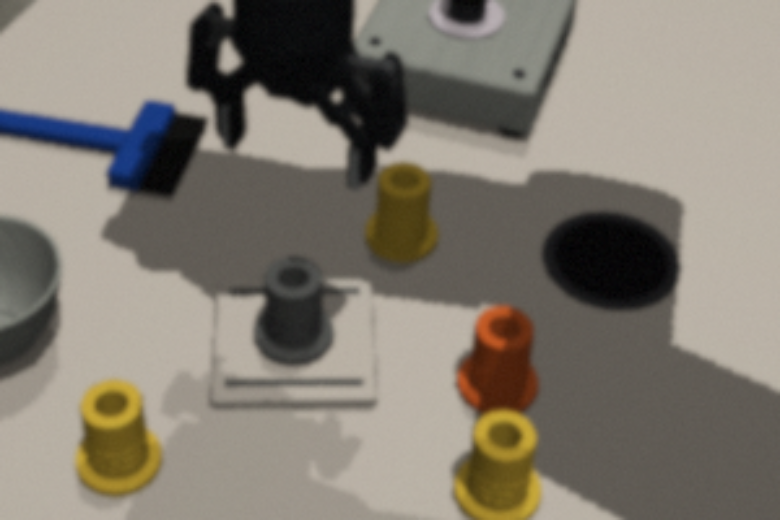

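The fingers straddle the roller along world x. The roller is at about (293,300) in this zoom and nothing is in the way of the descent.

```bash
python3 -m handwheel '[[[0.002,-0.0042,0,0,0.0854],[0,0,0.026,0,0.0854],[0,0,0.026,0,0.0854],[0,0,0.026,0,0.0854],[0,0,0.026,0,0.0854],[0,0,0.026,0,0.0854],[0,0,0.008,0,0.0854],[0,0,0,0,0.0854]]]';  python3 - <<'E'
from station import manip
import cv2,numpy as np
c=manip.camera("side");np.savez("side2.npz",**c);cv2.imwrite("pics/side2.png",cv2.resize(c["image"][180:380,180:480,::-1],None,fx=2.6,fy=2.6))
c=manip.camera("top");np.savez("top2.npz",**c);cv2.imwrite("pics/top2.png",c["image"][:,:,::-1])
print(np.round(manip.observe()["position"],4))
E
```

```text
t: 4.23
position: [0.5303, 0.1931, 0.0329]
orientation: [3.141, -0.001, -0.002]
ft_force: [1.4, -0.4, -0.2]
gripper_width: 0.085
[0.5316 0.1934 0.0349]
```

View pics/side2.png

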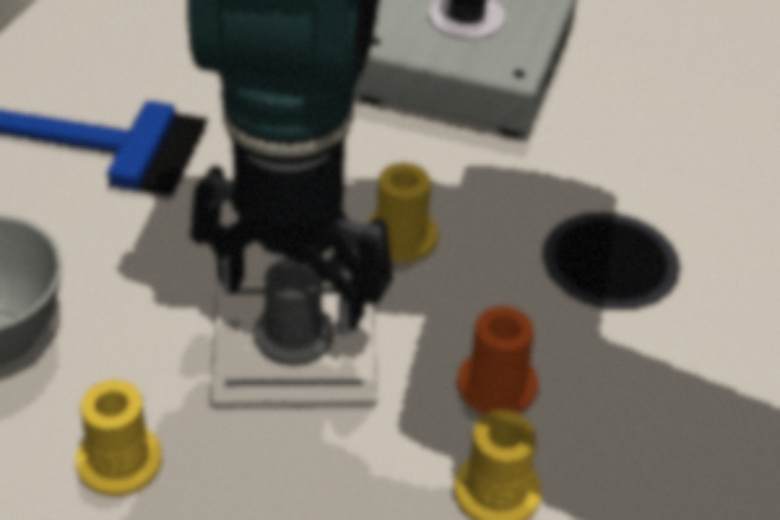

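View pics/top2.png

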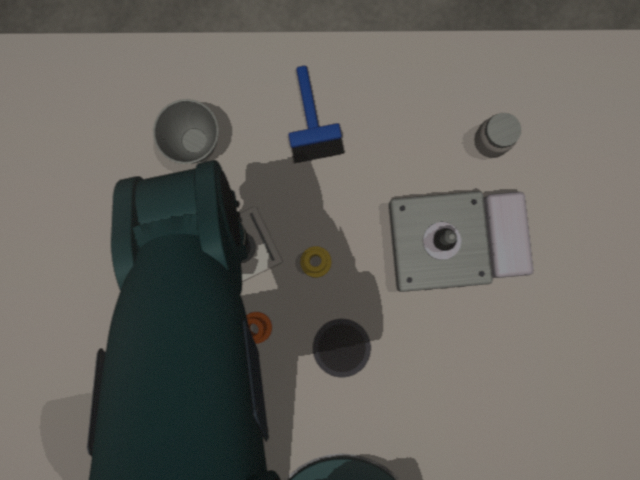

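The pads straddle the roller evenly: fingers at about (232,265) and (352,290), roller at (292,300). The arm hides it from the top camera. I'll close with a moderate grip.

```bash
python3 -m handwheel '[[[0,0,0,0,0.036],[0,0,0,0,0.036],[0,0,0,0,0.036],[0,0,0,0,0.036],[0,0,0,0,0.036],[0,0,0,0,0.036],[0,0,0,0,0.036],[0,0,0,0,0.036]]]' 50; python3 -m handwheel '[[[0,0,0,0,0.036],[0,0,0,0,0.036],[0,0,0,0,0.036],[0,0,0,0,0.036]]]'
```

```text
t: 5.0
position: [0.5308, 0.1933, 0.0343]
orientation: [-3.141, 0.0, -0.002]
ft_force: [-2.8, -0.6, 11.6]
gripper_width: 0.0419
t: 5.33
position: [0.5308, 0.1933, 0.0343]
orientation: [-3.141, 0.0, -0.002]
ft_force: [-3.3, -1.4, 11.1]
gripper_width: 0.0415
```

```bash
python3 -m handwheel '[[[0,0,-0.01,0,0.036],[0,0,-0.01,0,0.036],[0,0,-0.02,0,0.036],[0,0,-0.03,0,0.036],[0,0,-0.03,0,0.036],[0,0,-0.03,0,0.036],[0,0,-0.03,0,0.036],[0,0,-0.015,0,0.036]]]'; python3 -m handwheel '[[[0,0,0,0,0.036],[0,0,0,0,0.036],[0,0,0,0,0.036]]]';  python3 - <<'E'
from station import manip
from h import *
c=manip.camera("side");np.savez("side3.npz",**c);cv2.imwrite("pics/side3.png",cv2.resize(c["image"][130:330,180:480,::-1],None,fx=2.6,fy=2.6))
s=manip.observe()
for k in("position","orientation","ft_force","ft_torque","gripper_width"):print(k,np.round(s[k],4))
E
```

```text
t: 6.0
position: [0.531, 0.1933, 0.2128]
orientation: [-3.141, -0.0, -0.007]
ft_force: [0.2, -0.8, -2.1]
gripper_width: 0.0417
t: 6.25
position: [0.5299, 0.1931, 0.2074]
orientation: [3.141, -0.0, -0.002]
ft_force: [-0.7, -0.1, -4.2]
gripper_width: 0.0413
position [0.5298 0.193  0.2071]
orientation [ 3.1412e+00 -1.0000e-04 -3.2000e-03]
ft_force [-0.0763 -0.2703 -2.2909]
ft_torque [-0.0115  0.0046  0.0018]
gripper_width 0.0417
```

View pics/side3.png

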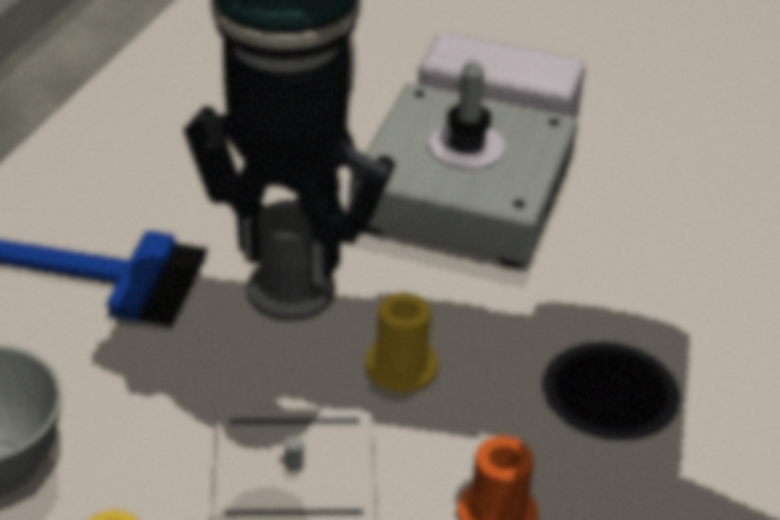

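The roller is held (about 2.3 N, 0.23 kg) and clear of the pin. Next I fit the vertical cylinders with known radii to get the offset from roller to spindle in each view.

```bash
python3 - <<'E'
from h import *
from scipy.optimize import least_squares
def cyl(P,x,y,r,z0,z1,lim=None):
    m=(np.hypot(P[...,0]-x,P[...,1]-y)<r+.006)&(P[...,2]>z0)&(P[...,2]<z1)
    # drop boundary (mixed) pixels lightly
    p=P[m][:,:2]
    s=least_squares(lambda q:np.hypot(p[:,0]-q[0],p[:,1]-q[1])-r,[x,y],loss="soft_l1",f_scale=.001)
    return s.x.round(4),len(p),np.sqrt(np.median(s.fun**2)).round(4)
for n in("side","top"):
    c=dict(np.load(n+"0.npz"));P=cloud(c)
    print(n,"spindle",cyl(P,.5375,-.178,.010,.105,.139),"seat",cyl(P,.5375,-.178,.020,.066,.089),"roller",cyl(P,.53,.1925,.021,.025,.07),"flange",cyl(P,.53,.1925,.03,.012,.0195))
c=dict(np.load("side3.npz"));P=cloud(c)
print("held flange",cyl(P,.53,.193,.03,.184,.1935))
m=(np.hypot(P[...,0]-.53,P[...,1]-.193)<.036)&(P[...,2]>.17)&(P[...,2]<.2);print(np.percentile(P[m][:,2],[1,5,50]))
E
```

```text
side spindle (array([ 0.5401, -0.1789]), 119, np.float64(0.0012)) seat (array([ 0.5414, -0.1817]), 103, np.float64(0.0013)) roller (array([0.5319, 0.192 ]), 415, np.float64(0.0009)) flange (array([0.5316, 0.1898]), 259, np.float64(0.003))
top spindle (array([ 0.5367, -0.1781]), 61, np.float64(0.0003)) seat (array([ 0.5365, -0.1781]), 22, np.float64(0.0015)) roller (array([0.5327, 0.1821]), 169, np.float64(0.0054)) flange (array([0.53  , 0.1935]), 306, np.float64(0.0033))
held flange (array([0.5335, 0.1887]), 292, np.float64(0.0026))
[0.18438268 0.18640783 0.19191976]
```

```bash
python3 -m handwheel '[[[0.0008,0.02,0,0,0.036],[0.0008,0.028,0,0,0.036],[0.0007,0.028,0,0,0.036],[0.0007,0.028,0,0,0.036],[0.0007,0.028,0,0,0.036],[0.0007,0.028,0,0,0.036],[0.0007,0.028,0,0,0.036],[0.0007,0.028,0,0,0.036]]]'; python3 -m handwheel '[[[0.0007,0.028,0,0,0.036],[0.0007,0.028,0,0,0.036],[0.0007,0.028,0,0,0.036],[0.0004,0.028,0,0,0.036],[0,0.022,0,0,0.036],[0,0.012,0,0,0.036],[0,0.0086,0,0,0.036],[0,0,0,0,0.036]]]';python3 -m handwheel '[[[0,0,0,0,0.036],[0,0,0,0,0.036],[0,0,0,0,0.036],[0,0,0,0,0.036]]]';  python3 - <<'E'
from station import manip
from h import *
for n in("side","top"):
    c=manip.camera(n);np.savez(n+"4.npz",**c)
    cv2.imwrite(f"pics/{n}4.png",cv2.resize(c["image"][80:280,240:480,::-1],None,fx=3,fy=3) if n=="side" else c["image"][:,:,::-1])
s=manip.observe()
for k in("position","orientation","ft_force","ft_torque","gripper_width"):print(k,np.round(s[k],4))
E
```

```text
t: 6.97
position: [0.5355, -0.0241, 0.2071]
orientation: [-3.141, -0.0, 0.003]
ft_force: [0.3, -0.8, -3.7]
gripper_width: 0.0412
t: 7.63
position: [0.5385, -0.1783, 0.2075]
orientation: [-3.141, 0.002, 0.002]
ft_force: [-0.7, -0.3, -2.2]
gripper_width: 0.0415
t: 7.97
position: [0.5388, -0.1766, 0.2084]
orientation: [-3.142, -0.002, -0.0]
ft_force: [-0.6, 0.2, -2.5]
gripper_width: 0.0417
position [ 0.5388 -0.1769  0.2084]
orientation [3.1416e+00 1.2000e-03 2.0000e-04]
ft_force [ 0.5398 -0.6002 -3.113 ]
ft_torque [-0.0468  0.0232  0.0027]
gripper_width 0.0417
```

View pics/side4.png

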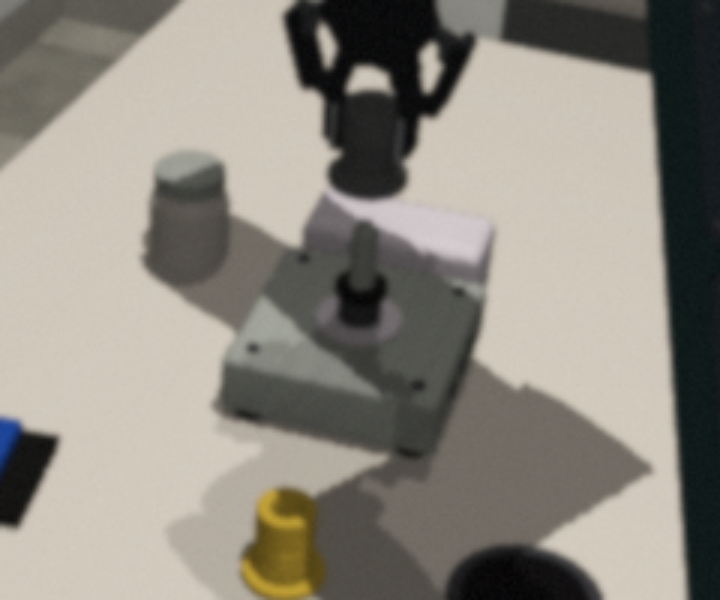

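View pics/top4.png

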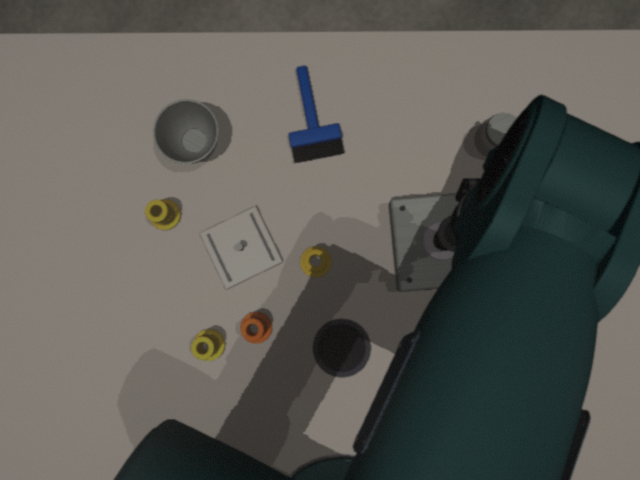

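Side view: the roller flange at about (367,175) in the zoom is nearly in line above the spindle tip at (363,228). I'll put numbers on the lateral offset using silhouette mid-columns.

```bash
cat > lat.py <<'E'
from h import *
import sys
f=sys.argv[1]
c=dict(np.load(f));P=cloud(c);z=c["range_z"]
ax=np.array([.5384,-.1782,0.]);e=np.array(c["eye"]);d=(ax-e)*[1,1,0];d/=np.linalg.norm(d);l=np.array([-d[1],d[0],0])
def lat(u,v):
    o,r=ray(c,u,v);t=((ax-o)@d)/(r@d);p=o+t*r;return (p-ax)@l,p[2]
near=np.hypot(P[...,0]-ax[0],P[...,1]-ax[1])<.045
res=[]
for v in range(60,300):
    us=np.where(near[v]&(P[v,:,2]>.085))[0]
    us=us[(us>330)&(us<400)]
    if len(us)<3: continue
    a,b=us.min(),us.max()
    la,za=lat(a-.5,v);lb,zb=lat(b+.5,v);res.append((v,a,b,len(us),round((la+lb)*500,2),round((lb-la)*1000,1),round(za,4)))
for r in res: print(*r)
print("l",l,"d",d)
E
python3 lat.py side4.npz
```

```text
60 349 386 36 5.09 -75.1 0.3668
61 349 386 38 4.93 -75.2 0.3647
62 349 386 38 4.76 -75.2 0.3626
63 349 386 37 4.6 -75.3 0.3605
64 349 386 38 4.44 -75.4 0.3584
65 349 386 38 4.27 -75.5 0.3563
66 349 386 38 4.11 -75.6 0.3542
67 349 386 37 3.95 -75.7 0.3521
68 349 386 37 3.78 -75.8 0.3499
69 349 386 37 3.62 -75.9 0.3478
70 349 385 37 4.44 -74.0 0.3457
71 349 385 37 4.28 -74.1 0.3436
72 349 385 36 4.11 -74.1 0.3414
73 349 385 37 3.95 -74.2 0.3393
74 349 385 37 3.78 -74.3 0.3371
75 349 385 37 3.62 -74.4 0.335
76 349 385 37 3.45 -74.5 0.3328
77 349 385 37 3.28 -74.6 0.3306
78 348 385 38 4.13 -76.7 0.3283
79 348 384 37 4.97 -74.8 0.3261
80 347 384 38 5.82 -76.9 0.3238
81 347 384 36 5.66 -77.0 0.3216
82 347 384 38 5.49 -77.1 0.3194
83 347 384 38 5.33 -77.2 0.3172
84 346 385 40 5.18 -81.4 0.3149
85 346 385 40 5.01 -81.5 0.3127
86 347 386 39 2.81 -81.5 0.3106
87 347 386 40 2.64 -81.6 0.3084
88 348 386 39 1.44 -79.6 0.3063
89 348 387 40 0.25 -81.8 0.3041
90 349 388 40 -1.97 -81.8 0.302
91 349 388 39 -2.14 -81.9 0.2998
92 350 386 36 -1.32 -75.9 0.2977
93 351 387 37 -3.55 -76.0 0.2956
94 351 386 
[... 2047 characters left out ...]
238
164 355 365 11 2.64 -24.8 0.1211
165 356 364 9 2.45 -20.3 0.1186
166 357 364 8 1.13 -18.1 0.1161
167 356 364 9 2.07 -20.4 0.1132
168 356 364 9 1.88 -20.4 0.1104
169 356 364 9 1.69 -20.4 0.1077
170 356 364 9 1.5 -20.5 0.105
171 353 365 13 3.6 -29.6 0.1016
172 352 366 15 3.41 -34.2 0.0986
173 352 367 16 2.09 -36.5 0.0958
174 352 368 17 0.76 -38.8 0.0931
175 351 368 18 1.71 -41.2 0.0901
176 351 368 18 1.52 -41.3 0.0873
177 351 368 18 1.33 -41.3 0.0845
178 352 368 17 -0.02 -39.1 0.0819
179 352 367 16 0.93 -36.8 0.0791
180 354 366 13 -0.43 -30.0 0.0767
181 356 365 9 -1.79 -23.1 0.0743
182 358 362 4 -0.84 -11.6 0.0719
l [0.95059759 0.31042586 0.        ] d [ 0.31042586 -0.95059759 -0.        ]
```

The flange centre sits about 1 mm to +x of the spindle line, so I correct slightly. The ball bump shows at z of about 0.124, which agrees with a seat near 0.094. I'll lower to just above the spindle tip.

```bash
python3 -m handwheel '[[[-0.001,0.0008,0,0,0.036],[0,0,0.01,0,0.036],[0,0,0.01,0,0.036],[0,0,0.008,0,0.036],[0,0,0.004,0,0.036],[0,0,0,0,0.036],[0,0,0,0,0.036],[0,0,0,0,0.036]]]';  python3 - <<'E'
from station import manip
from h import *
for n in("side",):
    c=manip.camera(n);np.savez(n+"5.npz",**c)
    cv2.imwrite(f"pics/{n}5.png",cv2.resize(c["image"][110:210,300:420,::-1],None,fx=6,fy=6,interpolation=cv2.INTER_CUBIC))
s=manip.observe()
for k in("t","position","orientation","ft_force","ft_torque","gripper_width"):print(k,np.round(s[k],4))
E
python3 lat.py side5.npz | awk '$7<0.2'
```

```text
t: 8.73
position: [0.538, -0.1783, 0.1768]
orientation: [3.141, 0.0, 0.001]
ft_force: [0.4, -0.0, -1.7]
gripper_width: 0.0416
t 8.7833
position [ 0.538  -0.1783  0.1768]
orientation [3.1413e+00 1.0000e-04 1.0000e-03]
ft_force [-0.3793 -0.0887 -2.9401]
ft_torque [ 0.0016 -0.009   0.0561]
gripper_width 0.0417
134 347 378 32 2.75 -69.3 0.1976
135 347 378 32 2.57 -69.4 0.195
136 347 378 32 2.39 -69.5 0.1925
137 347 378 31 2.21 -69.6 0.19
138 347 378 32 2.03 -69.7 0.1875
139 349 378 30 -0.35 -65.4 0.1853
140 349 377 29 0.55 -63.3 0.1828
141 349 377 29 0.36 -63.4 0.1802
142 350 377 28 -0.92 -61.2 0.1779
143 353 376 24 -3.32 -52.5 0.1759
144 352 375 24 -1.32 -52.6 0.1731
145 351 375 25 -0.41 -54.9 0.1704
146 350 373 24 2.7 -52.8 0.1676
147 349 373 25 3.62 -55.1 0.1648
148 349 374 26 2.35 -57.4 0.1623
149 348 374 27 3.27 -59.7 0.1595
150 348 374 27 3.09 -59.7 0.1569
151 348 374 27 2.9 -59.8 0.1542
152 349 374 26 1.6 -57.7 0.1518
153 349 374 26 1.42 -57.7 0.1492
154 350 374 25 0.11 -55.6 0.1468
155 351 373 23 -0.09 -51.2 0.1443
156 352 372 21 -0.29 -46.8 0.1419
157 354 370 17 -0.5 -37.9 0.1396
158 356 368 13 -0.71 -29.1 0.1374
159 357 365 9 1.33 -20.2 0.1349
160 357 365 9 1.14 -20.2 0.1322
161 356 365 10 2.08 -22.5 0.1294
162 355 365 10 3.02 -24.7 0.1265
163 355 365 11 2.83 -24.8 0.1238
164 355 365 11 2.64 -24.8 0.1211
165 356 364 9 2.45 -20.3 0.1186
166 357 364 8 1.13 -18.1 0.1161
167 356 364 9 2.07 -20.4 0.1132
168 356 364 9 1.88 -20.4 0.1104
169 356 364 9 1.69 -20.4 0.1077
170 356 364 9 1.5 -20.5 0.105
171 353 365 13 3.6 -29.6 0.1016
172 352 366 15 3.41 -34.2 0.0986
173 352 367 16 2.09 -36.5 0.0958
174 352 368 17 0.76 -38.8 0.0931
175 351 368 18 1.71 -41.2 0.0901
176 351 368 18 1.52 -41.3 0.0873
177 351 368 18 1.33 -41.3 0.0845
178 352 368 17 -0.02 -39.1 0.0819
179 352 366 15 2.08 -34.5 0.0791
180 353 367 15 -0.42 -34.6 0.0765
181 355 365 10 -0.63 -25.4 0.0741
182 358 361 4 0.31 -9.2 0.0719
```

View pics/side5.png

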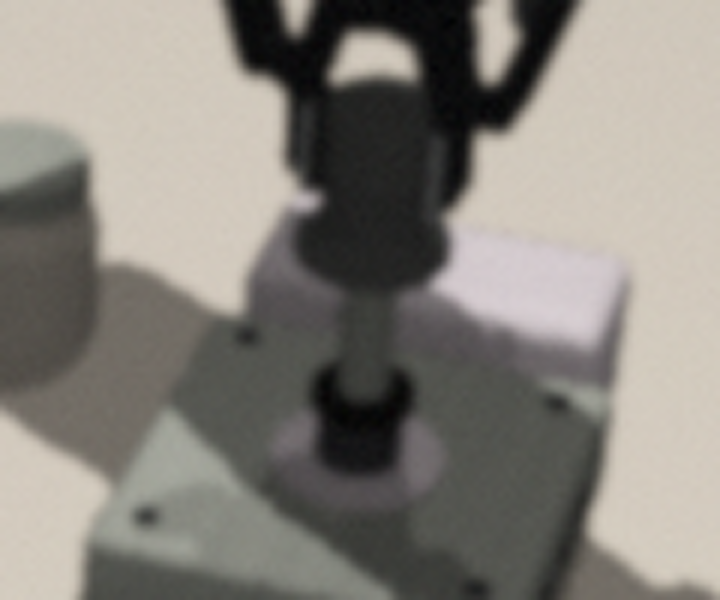

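The roller hangs in line over the spindle, to within about 1 mm. I lower in small steps and watch the forces.

```bash
python3 -m handwheel '[[[0,0,0.003,0,0.036],[0,0,0.003,0,0.036],[0,0,0.003,0,0.036],[0,0,0,0,0.036],[0,0,0,0,0.036]]]'; python3 -m handwheel '[[[0,0,0.003,0,0.036],[0,0,0,0,0.036],[0,0,0,0,0.036]]]'; python3 -m handwheel '[[[0,0,0.002,0,0.036],[0,0,0,0,0.036],[0,0,0,0,0.036]]]'
```

```text
t: 9.2
position: [0.5376, -0.1782, 0.1671]
orientation: [-3.141, -0.0, 0.001]
ft_force: [-0.2, -0.5, -3.2]
gripper_width: 0.0417
t: 9.45
position: [0.5377, -0.1782, 0.1642]
orientation: [-3.141, -0.0, 0.0]
ft_force: [0.1, 0.1, -2.3]
gripper_width: 0.0417
t: 9.7
position: [0.5377, -0.1782, 0.1622]
orientation: [-3.142, 0.0, 0.0]
ft_force: [0.2, 0.0, -2.4]
gripper_width: 0.0411
```

```bash
python3 -m handwheel '[[[0,0,0.002,0,0.036],[0,0,0.001,0,0.036],[0,0,0,0,0.036]]]'; python3 -m handwheel '[[[0,0,0.002,0,0.036],[0,0,0.001,0,0.036],[0,0,0,0,0.036]]]'; python3 -m handwheel '[[[0,0,0.002,0,0.036],[0,0,0.001,0,0.036],[0,0,0,0,0.036]]]'; python3 -m handwheel '[[[0,0,0.002,0,0.036],[0,0,0.001,0,0.036],[0,0,0,0,0.036]]]'
```

```text
t: 9.95
position: [0.5377, -0.1782, 0.159]
orientation: [-3.141, 0.0, 0.0]
ft_force: [-1.5, -0.3, -2.5]
gripper_width: 0.0417
t: 10.2
position: [0.5376, -0.1782, 0.1561]
orientation: [-3.141, 0.0, 0.0]
ft_force: [-0.7, 0.8, -2.3]
gripper_width: 0.042
t: 10.45
position: [0.5375, -0.1781, 0.1529]
orientation: [-3.141, -0.0, 0.001]
ft_force: [-1.5, 0.7, -2.7]
gripper_width: 0.0412
t: 10.7
position: [0.5375, -0.1781, 0.15]
orientation: [-3.141, -0.0, 0.001]
ft_force: [-3.0, 0.6, -3.6]
gripper_width: 0.0417
```

The x force is growing to -3 N, so the roller is slightly too far +x. I'll shift it by -0.5 mm.

```bash
python3 -m handwheel '[[[-0.0005,0,0,0,0.036],[0,0,0,0,0.036],[0,0,0,0,0.036]]]'; python3 -m handwheel '[[[0,0,0.001,0,0.036],[0,0,0.001,0,0.036],[0,0,0,0,0.036]]]'; python3 -m handwheel '[[[0,0,0.001,0,0.036],[0,0,0,0,0.036],[0,0,0,0,0.036]]]'
```

```text
t: 10.95
position: [0.5373, -0.1782, 0.1502]
orientation: [-3.142, -0.0, -0.0]
ft_force: [-0.7, 2.1, -3.5]
gripper_width: 0.0417
t: 11.2
position: [0.5373, -0.1782, 0.1482]
orientation: [-3.142, -0.0, -0.0]
ft_force: [-1.1, 2.3, -2.5]
gripper_width: 0.0415
t: 11.45
position: [0.5373, -0.1782, 0.1472]
orientation: [-3.142, 0.0, 0.0]
ft_force: [-1.2, 0.7, -3.1]
gripper_width: 0.0413
```

```bash
python3 -m handwheel '[[[0,0,0.001,0,0.036],[0,0,0,0,0.036]]]'; python3 -m handwheel '[[[0,0,0.001,0,0.036],[0,0,0,0,0.036]]]';python3 -m handwheel '[[[0,0,0.001,0,0.036],[0,0,0,0,0.036]]]';python3 -m handwheel '[[[0,0,0.001,0,0.036],[0,0,0,0,0.036]]]';python3 -m handwheel '[[[0,0,0.001,0,0.036],[0,0,0,0,0.036]]]'
```

```text
t: 11.62
position: [0.5372, -0.1782, 0.1462]
orientation: [-3.142, 0.0, 0.0]
ft_force: [-1.9, 1.5, -1.9]
gripper_width: 0.0411
t: 11.78
position: [0.5372, -0.1782, 0.1451]
orientation: [-3.142, 0.0, 0.0]
ft_force: [-1.1, 1.5, -1.4]
gripper_width: 0.0416
t: 11.95
position: [0.5373, -0.1782, 0.1442]
orientation: [-3.142, 0.0, -0.0]
ft_force: [-1.1, 2.2, -1.8]
gripper_width: 0.0413
t: 12.12
position: [0.5374, -0.1782, 0.1434]
orientation: [-3.141, -0.0, -0.001]
ft_force: [0.9, 2.5, -0.1]
gripper_width: 0.0414
t: 12.28
position: [0.5375, -0.1781, 0.1426]
orientation: [-3.141, -0.0, -0.001]
ft_force: [-1.3, 4.7, 5.9]
gripper_width: 0.0411
```

The ball has been met (fz up about 8 N at TCP z 0.1426). I ease y by +0.5 mm and continue.

```bash
python3 -m handwheel '[[[0,-0.0005,0,0,0.036],[0,0,0,0,0.036]]]'; python3 -m handwheel '[[[0,0,0.001,0,0.036],[0,0,0,0,0.036]]]';python3 -m handwheel '[[[0,0,0.001,0,0.036],[0,0,0,0,0.036]]]';python3 -m handwheel '[[[0,0,0.001,0,0.036],[0,0,0,0,0.036]]]'
```

```text
t: 12.45
position: [0.5375, -0.178, 0.1426]
orientation: [3.141, -0.0, 0.001]
ft_force: [-0.9, 0.7, 5.4]
gripper_width: 0.0414
t: 12.62
position: [0.5375, -0.1778, 0.1416]
orientation: [3.141, -0.0, 0.001]
ft_force: [0.1, 2.2, 4.3]
gripper_width: 0.0415
t: 12.78
position: [0.5375, -0.1778, 0.1405]
orientation: [3.141, 0.0, 0.001]
ft_force: [-0.6, 2.0, 3.4]
gripper_width: 0.0418
t: 12.95
position: [0.5375, -0.1777, 0.1394]
orientation: [3.142, 0.0, 0.001]
ft_force: [0.7, 2.0, 0.6]
gripper_width: 0.0416
```

```bash
python3 -m handwheel '[[[0,0,0.001,0,0.036],[0,0,0.001,0,0.036],[0,0,0.001,0,0.036],[0,0,0,0,0.036]]]'; python3 -m handwheel '[[[0,0,0.0015,0,0.036],[0,0,0.0015,0,0.036],[0,0,0,0,0.036]]]';python3 -m handwheel '[[[0,0,0.0015,0,0.036],[0,0,0.0015,0,0.036],[0,0,0,0,0.036]]]';python3 -m handwheel '[[[0,0,0.001,0,0.036],[0,0,0.001,0,0.036],[0,0,0,0,0.036]]]'
```

```text
t: 13.28
position: [0.5375, -0.1777, 0.1361]
orientation: [-3.141, -0.0, -0.001]
ft_force: [3.0, 2.2, 1.0]
gripper_width: 0.0412
t: 13.53
position: [0.5375, -0.1777, 0.1329]
orientation: [-3.141, -0.0, -0.0]
ft_force: [5.1, 2.1, -2.2]
gripper_width: 0.0418
t: 13.78
position: [0.5374, -0.1777, 0.1299]
orientation: [-3.141, -0.0, -0.0]
ft_force: [5.8, 1.8, -1.5]
gripper_width: 0.0414
t: 14.03
position: [0.5374, -0.1777, 0.128]
orientation: [-3.142, -0.0, -0.0]
ft_force: [5.2, 2.9, -4.5]
gripper_width: 0.0415
```

```bash
python3 -m handwheel '[[[0.0004,-0.0003,0.0005,0,0.036],[0,0,0.0005,0,0.036],[0,0,0,0,0.036]]]'; python3 -m handwheel '[[[0,0,0.001,0,0.036],[0,0,0.001,0,0.036],[0,0,0,0,0.036]]]';python3 -m handwheel '[[[0,0,0.001,0,0.036],[0,0,0.001,0,0.036],[0,0,0,0,0.036]]]'
```

```text
t: 14.28
position: [0.5375, -0.1775, 0.1271]
orientation: [3.141, -0.0, -0.001]
ft_force: [2.9, 0.1, -0.6]
gripper_width: 0.0418
t: 14.53
position: [0.5375, -0.1775, 0.125]
orientation: [3.142, -0.0, -0.001]
ft_force: [2.8, -0.8, -1.7]
gripper_width: 0.0415
t: 14.78
position: [0.5375, -0.1774, 0.1229]
orientation: [-3.141, 0.0, 0.001]
ft_force: [1.7, -0.7, -1.9]
gripper_width: 0.0416
```

```bash
python3 -m handwheel '[[[0,0,0.0007,0,0.036],[0,0,0,0,0.036]]]'; python3 -m handwheel '[[[0,0,0.0007,0,0.036],[0,0,0,0,0.036]]]';python3 -m handwheel '[[[0,0,0.0007,0,0.036],[0,0,0,0,0.036]]]';python3 -m handwheel '[[[0,0,0.0007,0,0.036],[0,0,0,0,0.036]]]';python3 -m handwheel '[[[0,0,0.0007,0,0.036],[0,0,0,0,0.036]]]';python3 -m handwheel '[[[0,0,0.0007,0,0.036],[0,0,0,0,0.036]]]'
```

```text
t: 14.95
position: [0.5375, -0.1774, 0.1223]
orientation: [-3.142, 0.0, 0.001]
ft_force: [2.4, -1.9, -2.0]
gripper_width: 0.0414
t: 15.12
position: [0.5375, -0.1774, 0.1217]
orientation: [3.142, -0.0, -0.001]
ft_force: [1.1, 0.0, -3.2]
gripper_width: 0.0413
t: 15.28
position: [0.5375, -0.1774, 0.1209]
orientation: [-3.141, 0.0, 0.001]
ft_force: [0.8, -1.5, -4.0]
gripper_width: 0.0413
t: 15.45
position: [0.5374, -0.1774, 0.1201]
orientation: [-3.141, 0.0, 0.001]
ft_force: [0.2, -2.3, -5.5]
gripper_width: 0.0415
t: 15.62
position: [0.5374, -0.1773, 0.1195]
orientation: [-3.141, -0.0, 0.001]
ft_force: [0.2, -1.1, -3.9]
gripper_width: 0.0417
t: 15.78
position: [0.5375, -0.1773, 0.1189]
orientation: [-3.141, -0.0, 0.001]
ft_force: [-1.3, -1.2, -2.8]
gripper_width: 0.0416
```

The click has begun: fz dipped to -5.5 N at TCP z 0.1201. I continue gently to the seat.

```bash
python3 -m handwheel '[[[0,0,0.0007,0,0.036],[0,0,0,0,0.036]]]'; python3 -m handwheel '[[[0,0,0.0007,0,0.036],[0,0,0,0,0.036]]]';python3 -m handwheel '[[[0,0,0.0007,0,0.036],[0,0,0,0,0.036]]]';python3 -m handwheel '[[[0,0,0.0005,0,0.036],[0,0,0,0,0.036]]]'
```

```text
t: 15.95
position: [0.5375, -0.1774, 0.1183]
orientation: [-3.142, 0.0, 0.0]
ft_force: [-2.2, -1.1, -1.9]
gripper_width: 0.0416
t: 16.12
position: [0.5375, -0.1774, 0.1176]
orientation: [3.142, -0.0, -0.0]
ft_force: [-2.9, -2.1, -1.9]
gripper_width: 0.0413
t: 16.28
position: [0.5375, -0.1774, 0.1169]
orientation: [3.142, -0.0, -0.0]
ft_force: [-3.5, -1.1, -2.1]
gripper_width: 0.0414
t: 16.45
position: [0.5375, -0.1774, 0.1165]
orientation: [3.142, -0.0, -0.0]
ft_force: [-4.6, -0.4, 0.4]
gripper_width: 0.0417
```

```bash
python3 -m handwheel '[[[-0.0004,0,0,0,0.036],[0,0,0,0,0.036],[0,0,0,0,0.036]]]'; python3 -m handwheel '[[[0,0,0.0005,0,0.036],[0,0,0,0,0.036]]]';python3 -m handwheel '[[[0,0,0.0005,0,0.036],[0,0,0,0,0.036]]]'
```

```text
t: 16.7
position: [0.5375, -0.1774, 0.1165]
orientation: [-3.142, -0.0, -0.001]
ft_force: [-0.1, -0.6, -0.8]
gripper_width: 0.0414
t: 16.87
position: [0.5375, -0.1775, 0.1161]
orientation: [3.141, 0.0, 0.001]
ft_force: [-1.6, -0.2, 2.1]
gripper_width: 0.0416
t: 17.03
position: [0.5375, -0.1775, 0.1157]
orientation: [3.141, 0.0, 0.001]
ft_force: [-2.0, 0.3, 4.9]
gripper_width: 0.0415
```

The seat pushes back at about 6–8 N/mm from TCP z of about 0.1165. That is 27 mm below the first ball contact, and it agrees with the camera's seat height. I'll look before letting go.

```bash
python3 - <<'E'
from station import manip
from h import *
c=manip.camera("side");np.savez("side6.npz",**c)
cv2.imwrite("pics/side6.png",cv2.resize(c["image"][110:210,300:420,::-1],None,fx=6,fy=6,interpolation=cv2.INTER_CUBIC))
F=[manip.observe()["ft_force"] for _ in range(1)];print(np.round(F,2))
E
```

```text
[[-2.08  0.51  4.59]]
```

View pics/side6.png

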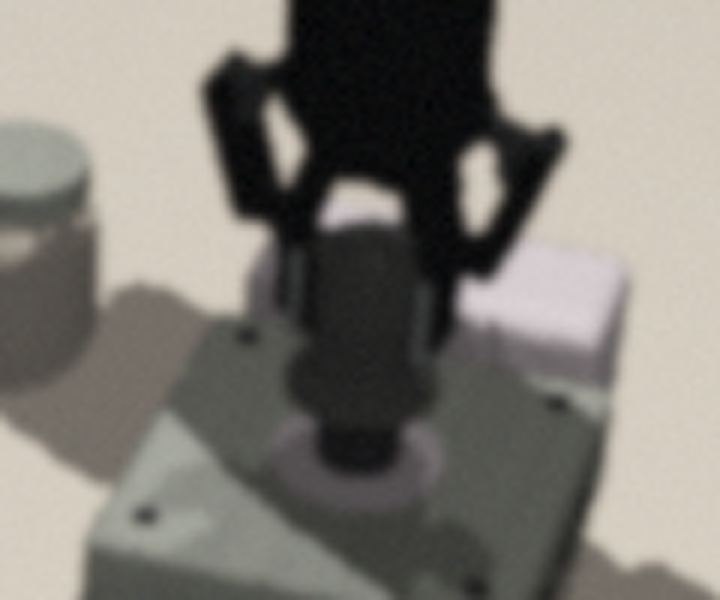

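The flange sits directly on the black seat ring, with its lower edge at about (362,415), and no spindle shows between them. I'll release in place and retreat straight up.

```bash
python3 -m handwheel '[[[0,0,0,0,0.05],[0,0,0,0,0.06],[0,0,0,0,0.0854],[0,0,0,0,0.0854],[0,0,0,0,0.0854],[0,0,0,0,0.0854],[0,0,0,0,0.0854],[0,0,0,0,0.0854]]]'; python3 -m handwheel '[[[0,0,0,0,0.0854],[0,0,-0.003,0,0.0854],[0,0,-0.01,0,0.0854],[0,0,-0.02,0,0.0854],[0,0,-0.03,0,0.0854],[0,0,-0.03,0,0.0854],[0,0,-0.03,0,0.0854],[0,0,0,0,0.0854]]]'
```

```text
t: 17.75
position: [0.5373, -0.1774, 0.1155]
orientation: [-3.142, -0.0, -0.0]
ft_force: [0.1, 0.1, -0.1]
gripper_width: 0.0855
t: 18.42
position: [0.5388, -0.1781, 0.2447]
orientation: [3.138, 0.0, 0.011]
ft_force: [0.6, -0.5, 0.2]
gripper_width: 0.0854
```

Now I move aside (+y, toward the base) and check from both cameras.

```bash
python3 -m handwheel '[[[0,-0.02,0,0,0.0854],[0,-0.03,0,0,0.0854],[0,-0.03,0,0,0.0854],[0,-0.03,0,0,0.0854],[0,-0.03,0,0,0.0854],[0,-0.03,0,0,0.0854],[0,-0.02,0,0,0.0854],[0,0,0,0,0.0854]]]'; python3 -m handwheel '[[[0,0,0,0,0.0854],[0,0,0,0,0.0854],[0,0,0,0,0.0854]]]'; python3 - <<'E'
from station import manip
from h import *
for n in("side","top"):
    c=manip.camera(n);np.savez(n+"7.npz",**c);cv2.imwrite(f"pics/{n}7.png",c["image"][:,:,::-1])
    P=cloud(c);m=(np.hypot(P[...,0]-.5375,P[...,1]+.178)<.019)&(P[...,2]>.148)
    print(n,m.sum(),np.percentile(P[m][:,2],[10,50,90,100]) if m.any() else None)
    m=(np.hypot(P[...,0]-.5375,P[...,1]+.178)<.037)&(P[...,2]>.092)&(P[...,2]<.112)
    if n=="side":print("flange z",np.percentile(P[m][:,2],[2,50,98]))
    a=dict(np.load(n+"0.npz"));print({k:np.round(np.median(np.abs(c["image"][s].astype(int)-a["image"][s]))) for k,s in {"all":np.s_[:,:300]}.items()})
print(np.round(manip.observe()["position"],3))
E
```

```text
t: 19.08
position: [0.5369, 0.0157, 0.2393]
orientation: [-3.141, -0.005, -0.001]
ft_force: [-0.1, 0.2, 0.2]
gripper_width: 0.0851
t: 19.33
position: [0.5373, 0.0118, 0.2387]
orientation: [3.141, -0.001, 0.0]
ft_force: [0.3, 0.2, -0.1]
gripper_width: 0.0855
side 93 [0.15002117 0.1548825  0.15763523 0.15995813]
flange z [0.09414362 0.10094866 0.11156843]
{'all': np.float64(6.0)}
top 331 [0.15094644 0.15747201 0.15981473 0.16349602]
{'all': np.float64(22.0)}
[0.537 0.012 0.239]
```

View pics/side7.png

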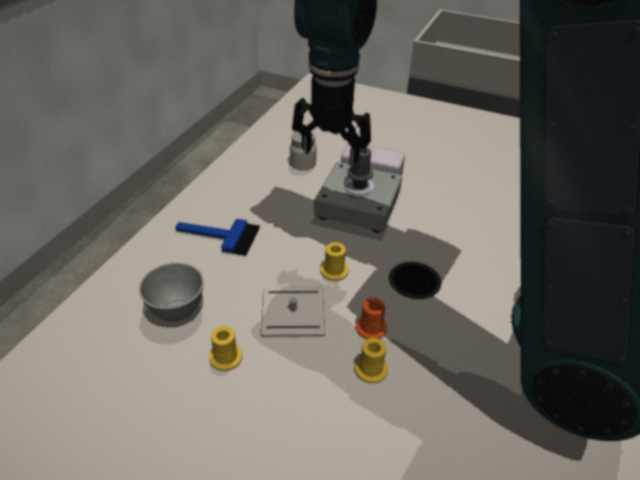

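View pics/top7.png

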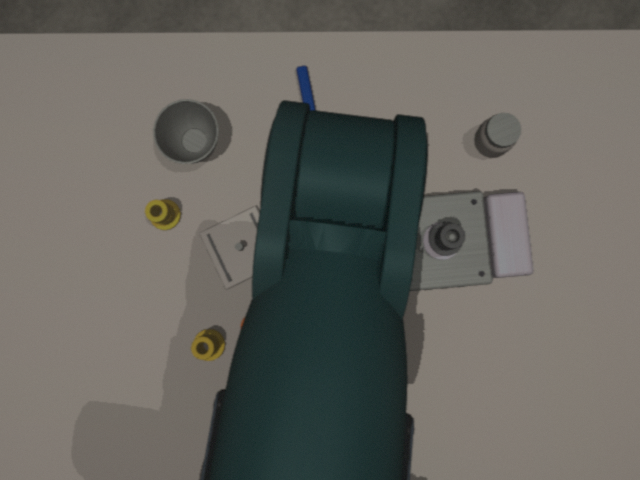

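The side view shows the roller on the machine at (360,165). The top view shows it at (450,236), with its rim at z of about 0.158, which is the 0.094 m seat plus 64 mm. The bowl, jar and scraper are where they were, and the gripper is clear.

```bash
python3 -c "
from station import manip
print(manip.finish_job())"
```

```text
the job is handed in; nothing more can be done
None
```

The roller is back on the spindle, flange down and resting on its seat, and I handed the job in at about 19.4 s.

**Fit:** I gripped the roller by its sleeve at 50 N, lifted it off the pin and lowered it onto the spindle in steps of up to 3 mm, down to 0.5 mm near the seat. It met the ball with about 8 N of push. It was then drawn down at the click, where the wrist force dipped to -5.5 N against about -2.4 N for its weight. The seat pushed back 27 mm below the first ball contact. I let go at about 7 N on the seat; the highest axial force I saw on the machine was about 8 N and the highest sideways force about 6 N.

**Checks:** After letting go, the roller's rim measured about 0.158 m in the top view. That matches a seat at about 0.094 m plus the 64 mm roller. The bowl, jar and scraper look unmoved by eye, though the arm partly covered the scraper in the last top view. The gripper is clear and the wrist reads about 0 N.

**Disagreements:** The two cameras differed by 2–3 mm in x. I used the roller-to-spindle offset, which both views agreed on, and trimmed by under 1 mm by feel on the way down. The side view's rim reading was a little lower (median 0.155 m), probably because it mixes rim and wall points.

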